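# Flip the length stop down and bring the batten up to it for the saw cut

### The job

Set the batten up for its cut: push over the flip stop at the end of the fence farthest from the saw slot so that it swings fully down in front of the fence, then push the batten flat against the fence and along it until its end butts against that stop. Only push with the fingers, never lift or roll the batten; leave the other flip stop parked up and everything else on the bench where it is.

Things in the scene. Friction and masses are not known exactly. Their poses are not given: they have to be found in the camera images.
- station: Crosscut station fixed on the bench: grey board 220 x 540 x 18 mm (x, y, z). Origin: centre of the board's underside, z = 0; x points to the fence, y along it. The fence, a plywood strip 24 mm thick over the full y length, has its front face at x = +50 mm, its back at x = +74 mm; with the aluminium track on it, its top is at z = 65 mm.
- slot (a point): Where the saw slot (4 mm cut through the fence, dark line across the board) meets the fence's front face and the board's top: station (50, 50, 18) mm. Axes as the station's.
- far_stop: Fixed foot (26 x 64 mm) of the flip stop to be used, clamped on the fence top 195 to 255 mm from the saw slot on the station's -y side; axes as the station's. Origin: on the track's top (station x = 62, z = 65 mm), in the middle plane of the swinging arm. A black star knob stands at y = -36 mm, its top 24 mm above the origin.
- pivot (a point): Centre of the far arm's hinge, 18 mm above far_stop's origin; the hinge axis runs along the station's y. The arm is an aluminium L, 16 mm thick along y. When down: a bar (z -7 to +7 mm from the pivot) reaches over the fence, and a leg hangs before the fence, x = -14 to -40 mm from the pivot, down to z = -43 mm, 22 mm above the board.
- butt (a point): Middle of the face that the batten's -y end butts against: the +y side of the far arm's leg when it is down, at far_stop (-27, +8, -17) mm. The point stays there while the arm is up.
- far_arm (a joint): Angle of the far stop's arm: 0 = fully down (hard stop), grows as it swings up; at 1.57 the bar points straight up and the leg towards the robot (-x); limit 1.92. A friction hinge of about 0.055 N m: the arm stays where it is left and needs 1 to 3 N at the leg. Starts parked at 1.6 to 1.8.
- near_stop: Fixed foot of the other, identical flip stop, 95 to 125 mm from the saw slot on the same side; same shape and axes. To be left parked up.
- near_arm (a joint): Angle of the near stop's arm, as for the far one; parked at 1.6 to 1.8, to be left so.
- batten: Loose softwood batten, 63 x 280 x 38 mm (x, y, z), 0.22 to 0.45 kg, taking 1 to 5 N to slide, lying on the station's board in front of the fence, its length (y) roughly along the fence: 20 to 34 mm off it (at mid-length) and up to 0.1 rad askew, its -y end 45 to 180 mm short of the far stop. Origin: centre of its underside.
- offcut: Loose bystander: short piece of the same batten, 63 x 50 x 38 mm, on the board near its front -y corner (origin: centre of underside).
- screw_jar: Loose bystander: glass jar 60 mm across, 70 mm high, on the bench behind the fence.
- glue: Loose bystander: white glue bottle 60 mm across, 170 mm high, standing beyond the +y end of the station.
- tape_measure: Loose bystander: tape measure 66 x 38 x 56 mm, on the bench in front, right.
- square: Loose bystander: combination square, 200 mm rule, lying on the bench to the right of the station.
- pencil: Loose bystander: flat carpenter's pencil, 180 x 14 x 7 mm, lying on the board behind the fence.
- backsaw: Loose bystander: backsaw 320 mm long with a wooden handle, lying on the bench at the front left.

How it is judged:
By the outcome, as a careful person would: the job done as asked, in the order asked, and still so for the second after the job is handed in, with the robot touching nothing.
It also fails if it takes over 72 s, if anything falls off the work surface, if the arm or the gripper's body presses on something with over 40 N, if the wrist force passes 120 N, or if a joint passes its speed limit or range.

### The arm

A 6-joint arm with a two-finger parallel gripper is mounted at the origin on the work surface. World frame = base frame: x ahead of the robot, y to its left, z up, the work surface at z = 0. Lengths are in m, angles in rad, forces in N, time in s.
With the tool pointing down it reaches from about 0.35 to 0.975 m from the base axis. Payload 4.9 kg.
Tool frame: the origin (TCP) lies at the very end of the fingers, on their centre line; the grasp point (between the pads) lies 19 mm behind it; z points along the fingers, y is the line along which they close (so a half turn about z gives the same grasp; the last joint's range is limited). The gripper opens to 85 mm and grips with 20 to 120 N. Pads are 22 mm wide; open, the fingers measure 114 mm over their backs; the gripper's body (76 mm by 85 mm) begins 54 mm behind the grasp point. The pads swing forward as they close: fully open they stand 13 mm farther back than shut.
Start: joints at [1.115, 0.053, 1.613, -0, 1.476, -0.119], TCP at [0.207, 0.59, 0.231] pointing down, gripper open.
Joint ranges: [-3.01, 3.01], [-1.01, 2.22], [0.06, 2.58], [-1.02, 4.17], [0.09, 2.62], [-3.14, 3.14]. Speed limits (rad/s): [2.57, 2.57, 3.14, 3.14, 3.14, 3.14].

### API

Orientations are given as a unit quaternion [w, x, y, z].
In Python, from plant import monitor, vision, manip gives the robot as it stands. The module is installed in compiled form; this text tells all that it offers.
- The arm moves only by the tool arm_command, never from a script. Its argument "rows" is a list of rows, each a list of 3 entries, a list of its own where there are three numbers: the finger opening in mm, from 0 to 85.4, then the shift along the world's x, y, z in units of 30 cm (1.0 is 30 cm), then the turn, a rotation vector about the world's x, y, z in units of pi/2 rad (1.0 is pi/2 rad). In form: [[claw, [x, y, z], [wx, wy, wz]], ...]. A call has 1 to 12 rows; each row is the pose to reach, as a shift and turn from the pose commanded when the call began; what a row does not reach only later rows make up. A row lasts 1/12 s, in which the tool goes at most 41.7 mm and 7.16 degrees, less where a joint would pass 70% of its speed; a pose out of reach is approached as far as the arm can. A call with a number of a shift or a turn outside -1 to 1 is refused whole. A call with a gripper value outside its range is refused whole. The fingers move at their own pace and stop on an object; the grip force is fixed at half the most. Time passes only in rows, so rows that repeat a pose let the fingers close. It gives the time, the measured TCP pose, the force, the opening and the grip force at its end, in the units of the state.
- monitor.state(): the state, without advancing time (a new reading comes with each control period).
- vision.grab_frame(name): name is "side" or "top" or "wrist"; returns a dict with "color" (400x640x3 uint8, red, green, blue), "z_map" (400x640 float32, m along the optical axis (not along the pixel's ray), 0 where there is no reading), "mtx" (3x3 intrinsics, pixels), "k1" (the pictures are not rectified: a ray, as slopes to the right and down, at radius r is drawn at 1 + k1 r^2 times it, then the intrinsics apply), "R" (3x3) and "t" (3): a world point X has camera coordinates R X + t. Camera axes: x right, y down, z forward; pixel columns grow to the right and rows downward; lengths in m; the calibration is good to about 2 mm. A picture is of the moment at which its call begins.
- manip.job_done(): hands the job in; it is judged then, once.
The state is a dict: "time": time; "joint_pos": joint angles; "joint_vel": joint speeds; "joint_efforts": joint torques, N m; "tool_pos": TCP position; "tool_rot": TCP orientation; "contact_force": force on the tool from outside, world axes, zero at the start; "ft_torque": the same for the moment, N m; "gripper_width": opening from 0.0 (shut) to 1.0 (fully open); "grasp_force": force on a finger pad.
Only numpy, scipy, OpenCV 4.12 (cv2) and the standard library are available. Lean on these libraries where they do the work, as an engineer would, in place of code of your own. Each camera call takes 0.05 s, during which the arm holds its last target. There are 200 camera calls.

## Working session

There is one attempt and no reset: what is moved stays moved. The work goes in short steps, Python scripts to look and compute and a tool call to move; the robot and the scene stay as the last step left them, time stands still between calls to the robot, and variables do not carry over. Pictures are saved under pics/ and viewed, at most 10 in all, crops included, and the job is handed in when it is done.

Besides the shell and the picture viewer there is one more tool, called as name(argument=value, ...), one argument or row to a line, values as JSON. arm_command: Moves the arm, as the interface text tells. Shifts and turns lie within -1 to 1; 1 stands for 30 cm of shift or pi/2 rad of turn. Its arguments: {"type":"object","properties":{"rows":{"type":"array"}},"required":["rows"]}

```bash
mkdir -p pics
cat > h.py <<'E'
import numpy as np, cv2
from plant import monitor, vision, manip
def grab(n):
    f=vision.grab_frame(n); np.savez('pics/%s.npz'%n,**f); return f
def ray(f,u,v):
    K=f['mtx']; d=np.array([(u-K[0,2])/K[0,0],(v-K[1,2])/K[1,1]]); s=d.copy()
    for _ in range(20): s=d/(1+f['k1']*(s@s))
    r=f['R'].T@np.array([s[0],s[1],1]); return -f['R'].T@f['t'],r
def onplane(f,u,v,z):
    c,r=ray(f,u,v); return c+r*(z-c[2])/r[2]
def depthpt(f,u,v):
    c,r=ray(f,u,v); return c+r*float(f['z_map'][int(v),int(u)])
def cloud(f):
    h,w=f['z_map'].shape; u,v=np.meshgrid(np.arange(w),np.arange(h)); K=f['mtx']
    d=np.stack([(u-K[0,2])/K[0,0],(v-K[1,2])/K[1,1]],-1); s=d.copy()
    for _ in range(20): s=d/(1+f['k1']*(s**2).sum(-1,keepdims=True))
    z=f['z_map'][...,None]; p=np.concatenate([s*z,z],-1); return (p-f['t'])@f['R']
E
python3 - <<'E'
from h import *
for n in('top','side'):
    f=grab(n); cv2.imwrite(f'pics/{n}1.png',f['color'][...,::-1]); print(n,-f['R'].T@f['t'],f['R'][2],f['k1'])
print(monitor.state())
E
```

```text
top [0.33108105 0.00862272 1.06415313] [ 0.18460376  0.00847072 -0.98277652] -0.0002818963376101709
side [-0.06664015  0.85079021  1.35880749] [ 0.36233583 -0.51396745 -0.77752827] -0.061108278066283446
{'time': 0.1, 'joint_pos': array([ 1.11501772e+00,  5.33392519e-02,  1.61417086e+00, -1.38675337e-05,
        1.47600696e+00, -1.18970865e-01]), 'joint_vel': array([-0.00120169, -0.00249356, -0.00290914,  0.00116587, -0.00071536,
        0.00088033]), 'joint_efforts': array([ 9.81442895e-05, -3.94905818e+01, -3.71362638e+01, -1.89361367e-04,
        3.90054789e-03, -4.66553900e-06]), 'tool_pos': array([0.20627983, 0.58937138, 0.23014748]), 'tool_rot': array([-2.66105661e-04,  1.67608282e-01,  9.85853203e-01, -9.24707455e-04]), 'contact_force': array([-0.42504139, -0.24937665, -0.5549693 ]), 'ft_torque': array([ 0.00885112, -0.01808947,  0.0061398 ]), 'grasp_force': 0.0, 'gripper_width': 0.9978664505625474}
```

View pics/top1.png

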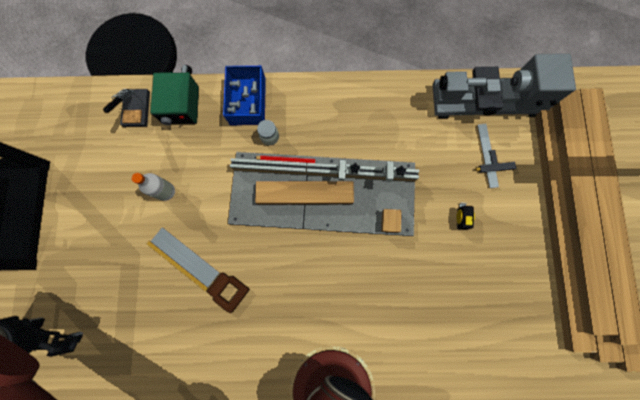

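View pics/side1.png

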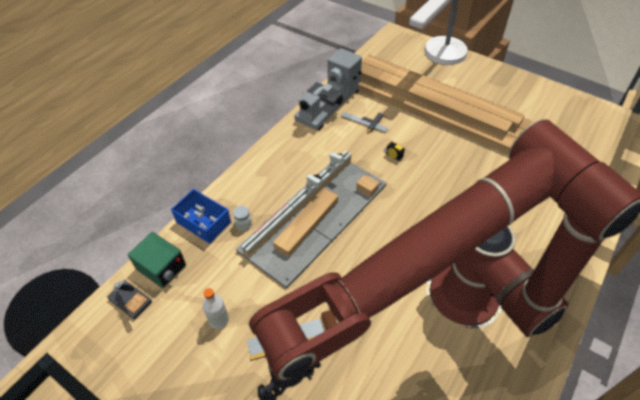

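The top view shows the board at about (229–418, 153–236) px, with the fence along its upper edge. The stop arms are up near (345,170) and (392,170), the batten spans (255–353, 182–204) and the offcut sits at (392,220). In the side view the station is at about (240–385, 155–285). Next I'll measure.

Run:
```python
from h import *
f=dict(np.load('pics/top.npz')); P=cloud(f); c=f['color'].astype(int)
hsv=cv2.cvtColor(f['color'],cv2.COLOR_RGB2HSV)
roi=np.zeros(P.shape[:2],bool); roi[145:245,220:425]=1
# board: low saturation, z ~ .018
m=(roi&(hsv[...,1]<70)&(abs(P[...,2]-.018)<.008)).astype(np.uint8)
print('z board',np.median(P[...,2][m>0]))
w=(roi&(hsv[...,1]>80)&(hsv[...,0]<25)&(P[...,2]>.04)).astype(np.uint8)
n,l,s,ce=cv2.connectedComponentsWithStats(w)
for i in range(1,n):
    if s[i,4]<100: continue
    pts=np.argwhere(l==i)[:,::-1]; z=np.median(P[...,2][l==i])
    W=np.array([onplane(f,u,v,.056)[:2] for u,v in pts],np.float32)
    r=cv2.minAreaRect(W); print('wood',s[i],z,r,'\n',cv2.boxPoints(r))
# board corners by hull of all non-bench pts on board plane
W=np.array([onplane(f,u,v,.018)[:2] for v,u in np.argwhere(m)],np.float32)
r=cv2.minAreaRect(W);print('board',r,'\n',cv2.boxPoints(r))
# fence
for lo,hi in((.058,.072),(.075,.2)):
    q=roi&(P[...,2]>lo)&(P[...,2]<hi); X=P[q]; 
    if lo<.07:
        r=cv2.minAreaRect(X[:,:2].astype(np.float32));print('fence',r,'\n',cv2.boxPoints(r),np.median(X[:,2]))
    else:
        n,l,s,ce=cv2.connectedComponentsWithStats(q.astype(np.uint8))
        for i in range(1,n):
            if s[i,4]>8: Y=P[l==i]; print(s[i],Y.min(0),Y.max(0),Y.mean(0))
crop=cv2.resize(f['color'][145:245,220:425,::-1],None,fx=3.9,fy=3.9,interpolation=cv2.INTER_CUBIC); cv2.imwrite('pics/crop1.png',crop)
```

```text
z board 0.018998821001156314
wood [ 255  181   99   23 2170] 0.056830922950176936 ((0.5416394472122192, 0.07028968632221222), (0.27956488728523254, 0.06407739222049713), 89.00379180908203) 
 [[ 0.50717527 -0.06891459]
 [ 0.571243   -0.07002866]
 [ 0.5761036   0.20949396]
 [ 0.5120359   0.21060804]]
wood [382 209  19  23 420] 0.05663110501480234 ((0.4573942720890045, -0.17308558523654938), (0.05052384361624718, 0.06266468018293381), 87.43144226074219) 
 [[ 0.4249613  -0.19691798]
 [ 0.48756304 -0.19972628]
 [ 0.48982725 -0.14925319]
 [ 0.4272255  -0.14644489]]
board ((0.5478540658950806, 0.018873214721679688), (0.539594292640686, 0.21975938975811005), 85.35670471191406) 
 [[ 0.41649434 -0.24114345]
 [ 0.6355325  -0.25893342]
 [ 0.67921376  0.2788899 ]
 [ 0.46017563  0.29667985]]
fence ((0.534044623374939, 0.020617693662643433), (0.5404102206230164, 0.17946691811084747), 85.27049255371094) 
 [[ 0.42233783 -0.24126871]
 [ 0.60119367 -0.25606608]
 [ 0.6457514   0.28250408]
 [ 0.46689558  0.29730147]] 0.06129736687418656
[337 160  23  20 237] [ 0.56457799 -0.08550204  0.07509979] [ 0.61764486 -0.02393426  0.12866131] [ 0.59504864 -0.04813358  0.10603432]
[382 161  12  21 168] [ 0.55622356 -0.18251385  0.07550771] [ 0.60988732 -0.14923823  0.13400105] [ 0.58355256 -0.16106105  0.11754571]
[395 165  11  11  83] [ 0.58008788 -0.21280426  0.07538997] [ 0.60692774 -0.18624287  0.09512696] [ 0.59209141 -0.1989864   0.08841053]
```

View pics/crop1.png

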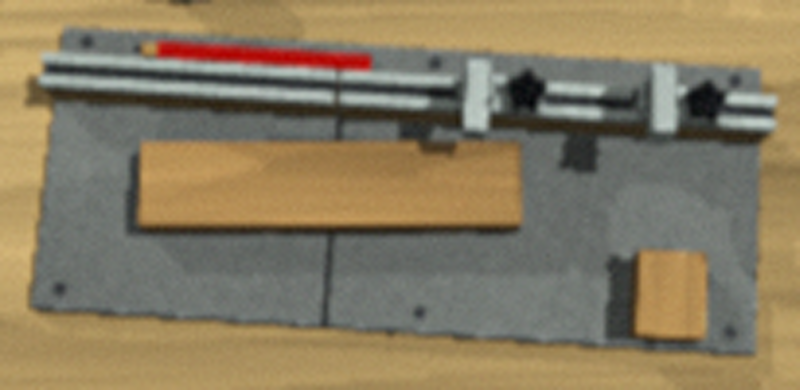

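The crop shows the near arm at crop (477,95) and the far arm at (663,97), both up, with a black knob to the right of each. The saw slot is at about (335,100) and the red pencil lies behind the fence. The fitted sizes agree with those given: board 0.540×0.220, batten 0.280×0.064.

```bash
cat >> h.py <<'E'
O=np.array([.5479,.0189,0]); a=np.arctan2(-.0437,.538)
Rs=np.array([[np.cos(a),-np.sin(a),0],[np.sin(a),np.cos(a),0],[0,0,1]])
def S2W(p): return O+Rs@(np.array(p)/1000.)
def W2S(p): return ((np.asarray(p)-O)@Rs)*1000
def plan(cur,*ps):
    for p in ps: w=S2W(p); print(p,w.round(4),'shift',((w-cur)/.3).round(3))
E
python3 - <<'E'
from h import *
f=dict(np.load('pics/top.npz')); P=W2S(cloud(f)); print('yaw',np.degrees(a))
for u0,u1 in((333,362),(380,396)):
    Q=P[155:185,u0:u1].reshape(-1,3); q=Q[(Q[:,2]>102)&(Q[:,0]<85)]; print(len(q),q.min(0),q.max(0),np.median(q,0),np.percentile(q,[10,90],axis=0)[:,1])
Q=P[155:190,383:412].reshape(-1,3); q=Q[(Q[:,2]>80)&(Q[:,2]<98)&(Q[:,1]<-195)];print('knob',len(q),q.min(0),q.max(0))
cur=np.array([.207,.59,.231])
plan(cur,(107,-177,280),(107,-177,140),(107,-177,108))
E
```

```text
yaw -4.643755932276561
128 [-215.27516217  -58.75058477  102.34612425] [  71.4634783   -27.7972359  1064.15312672] [ 42.38289562 -50.35289599 124.13224451] [-57.10631487 -43.42277918]
142 [-215.27516217 -186.65530593  103.05772561] [  76.41933908  -27.7972359  1064.15312672] [  46.71179549 -177.16606395  125.06827658] [-184.85543231 -171.31720316]
knob 77 [  49.67369996 -227.1948725    80.98142351] [  76.53164799 -200.48796079   95.12695977]
(107, -177, 280) [ 0.6402 -0.1662  0.28  ] shift [ 1.444 -2.521  0.163]
(107, -177, 140) [ 0.6402 -0.1662  0.14  ] shift [ 1.444 -2.521 -0.303]
(107, -177, 108) [ 0.6402 -0.1662  0.108 ] shift [ 1.444 -2.521 -0.41 ]
```

arm_command(
  rows=[
    [0,[0.0,0.0,0.16],[0,0,0]],
    [0,[0.0,0.0,0.16],[0,0,0]],
    [0,[0.5,-0.9,0.16],[0,0,0.163]],
    [0,[0.5,-0.9,0.16],[0,0,0.163]],
    [0,[0.5,-0.9,0.16],[0,0,0.163]],
    [0,[0.5,-0.9,0.16],[0,0,0.163]],
    [0,[0.5,-0.9,0.16],[0,0,0.163]],
    [0,[0.5,-0.9,0.16],[0,0,0.163]],
    [0,[0.5,-0.9,0.16],[0,0,0.163]],
    [0,[0.5,-0.9,0.16],[0,0,0.163]],
    [0,[0.5,-0.9,0.16],[0,0,0.163]],
    [0,[0.5,-0.9,0.16],[0,0,0.163]],
  ],
)

```text
time: 1.1
tool_pos: [0.357, 0.3194, 0.2796]
tool_rot: [0.0, 0.042, 0.999, 0.001]
contact_force: [0.1, 0.2, -0.1]
gripper_width: -0.004
grasp_force: 0.0
```

arm_command(
  rows=[
    [0,[0.5,-0.85,0],[0,0,0]],
    [0,[0.5,-0.85,0],[0,0,0]],
    [0,[0.5,-0.85,0],[0,0,0]],
    [0,[0.5,-0.85,0],[0,0,0]],
    [0,[0.5,-0.85,0],[0,0,0]],
    [0,[0.5,-0.85,0],[0,0,0]],
    [0,[0.5,-0.85,0],[0,0,0]],
    [0,[0.5,-0.85,0],[0,0,0]],
    [0,[0.5,-0.85,0],[0,0,0]],
    [0,[0.5,-0.85,0],[0,0,0]],
  ],
)

```text
time: 1.93
tool_pos: [0.5065, 0.0661, 0.2791]
tool_rot: [-0.0, 0.04, 0.999, 0.0]
contact_force: [-0.5, -0.2, 0.0]
gripper_width: 0.004
grasp_force: 0.0
```

arm_command(
  rows=[
    [0,[0.444,-0.772,0],[0,0,0]],
    [0,[0.444,-0.772,0],[0,0,0]],
    [0,[0.444,-0.772,0],[0,0,0]],
    [0,[0.444,-0.772,0],[0,0,0]],
    [0,[0.444,-0.772,0],[0,0,0]],
    [0,[0.444,-0.772,0],[0,0,0]],
    [0,[0.444,-0.772,0],[0,0,0]],
    [0,[0.444,-0.772,0],[0,0,0]],
    [0,[0.444,-0.772,0],[0,0,0]],
    [0,[0.444,-0.772,0],[0,0,0]],
  ],
)

```text
time: 2.77
tool_pos: [0.6397, -0.1641, 0.2793]
tool_rot: [-0.0, 0.039, 0.999, 0.0]
contact_force: [0.4, 0.5, 0.2]
gripper_width: 0.002
grasp_force: 0.0
```

Run:
```python
from h import *
f=grab('wrist'); cv2.imwrite('pics/wrist1.png',f['color'][...,::-1]); s=monitor.state(); print(s['tool_pos'],W2S(s['tool_pos']))
P=W2S(cloud(f)); ok=f['z_map']>0
q=ok&(P[...,2]>100)&(P[...,2]<135)&(P[...,0]>0)&(P[...,0]<90)&(P[...,1]<-100)&(P[...,1]>-240); X=P[q]; print(len(X), np.percentile(X,[2,50,98],axis=0) if len(X) else '')
```

```text
[ 0.6396403  -0.16416492  0.27956258] [ 106.26011017 -175.03667655  279.56258128]
793 [[  25.66865971 -189.23835992  114.14939701]
 [  48.15345051 -181.75278182  124.45395085]
 [  74.64139225 -173.75050904  129.14921912]]
```

View pics/wrist1.png

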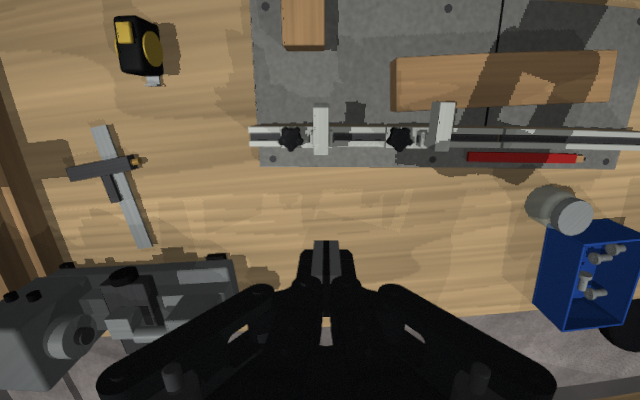

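The wrist view shows the far arm at (321,130) px, in line with the closed fingers at about (325,265). It is upright and nothing lies in the way. I'll descend behind it.

arm_command(
  rows=[
    [0,[0,-0.005,-0.13],[0,0,0]],
    [0,[0,-0.005,-0.26],[0,0,0]],
    [0,[0,-0.005,-0.38],[0,0,0]],
    [0,[0,-0.005,-0.47],[0,0,0]],
    [0,[0,-0.005,-0.53],[0,0,0]],
    [0,[0,-0.005,-0.557],[0,0,0]],
    [0,[0,-0.005,-0.557],[0,0,0]],
    [0,[0,-0.005,-0.557],[0,0,0]],
  ],
)

```text
time: 3.48
tool_pos: [0.6401, -0.1674, 0.1134]
tool_rot: [0.001, 0.04, 0.999, -0.0]
contact_force: [-0.6, 0.0, 0.3]
gripper_width: 0.001
grasp_force: 0.0
```

arm_command(
  rows=[
    [0,[-0.03,0.002,0],[0,0,0]],
    [0,[-0.06,0.005,0],[0,0,0]],
    [0,[-0.09,0.007,0],[0,0,0]],
    [0,[-0.11,0.009,0],[0,0,0]],
    [0,[-0.127,0.01,0],[0,0,0]],
    [0,[-0.143,0.012,0],[0,0,0]],
    [0,[-0.16,0.013,-0.009],[0,0,0]],
    [0,[-0.175,0.014,-0.018],[0,0,0]],
    [0,[-0.188,0.015,-0.027],[0,0,0]],
    [0,[-0.197,0.016,-0.04],[0,0,0]],
    [0,[-0.203,0.016,-0.05],[0,0,0]],
  ],
)

```text
time: 4.4
tool_pos: [0.5779, -0.1633, 0.0963]
tool_rot: [-0.001, 0.04, 0.999, 0.0]
contact_force: [-0.9, 0.7, 2.6]
gripper_width: 0.001
grasp_force: 0.9
```

Force on the fingers shows the arm is moving. I'll press on down to the hard stop.

arm_command(
  rows=[
    [0,[-0.005,0,-0.008],[0,0,0]],
    [0,[-0.008,0,-0.015],[0,0,0]],
    [0,[-0.01,0.001,-0.022],[0,0,0]],
    [0,[-0.01,0.001,-0.028],[0,0,0]],
    [0,[-0.01,0.001,-0.028],[0,0,0]],
  ],
)

```text
time: 4.82
tool_pos: [0.5755, -0.1632, 0.09]
tool_rot: [-0.001, 0.04, 0.999, 0.0]
contact_force: [-5.3, 0.9, 9.7]
gripper_width: -0.002
grasp_force: 4.6
```

arm_command(
  rows=[
    [0,[0,0,0.1],[0,0,0]],
    [0,[0,0,0.22],[0,0,0]],
    [0,[0,0,0.367],[0,0,0]],
    [40,[-0.321,0.792,0.367],[0,0,0]],
    [85,[-0.321,0.792,0.367],[0,0,0]],
    [85,[-0.321,0.792,0.367],[0,0,0]],
    [85,[-0.321,0.792,0.367],[0,0,0]],
    [85,[-0.321,0.792,0.367],[0,0,0]],
    [85,[-0.321,0.792,0.367],[0,0,0]],
    [85,[-0.321,0.792,0.367],[0,0,0]],
    [85,[-0.321,0.792,0.367],[0,0,0]],
    [85,[-0.321,0.792,0.367],[0,0,0]],
  ],
)

```text
time: 5.82
tool_pos: [0.4797, 0.0744, 0.1988]
tool_rot: [0.0, 0.04, 0.999, -0.0]
contact_force: [-0.2, -1.0, -0.8]
gripper_width: 0.998
grasp_force: 0.0
```

Run:
```python
from h import *
f=grab('wrist'); cv2.imwrite('pics/wrist2.png',f['color'][...,::-1]); s=monitor.state(); print(s['tool_pos'],W2S(s['tool_pos']),s['gripper_width'])
f=grab('top'); P=W2S(cloud(f))
for y0,y1 in((-200,-165),(-75,-40)):
    q=(f['z_map']>0)&(P[...,1]>y0)&(P[...,1]<y1)&(P[...,0]>5)&(P[...,0]<85)&(P[...,2]>70); X=P[q]; print(len(X),np.percentile(X,[2,50,98],axis=0))
```

```text
[0.47995141 0.07374865 0.19878283] [-72.16609566  49.1674709  198.78282619] 0.9956236761265762
183 [[  22.94105217 -199.71417934   72.00783789]
 [  53.01384157 -179.37654415   90.1060475 ]
 [  71.80377137 -165.91027858   94.55102864]]
180 [[ 21.01667811 -73.6004062   71.69646447]
 [ 53.62648444 -53.34702344 122.74438897]
 [ 72.06259854 -41.00535957 128.13231265]]
```

View pics/wrist2.png

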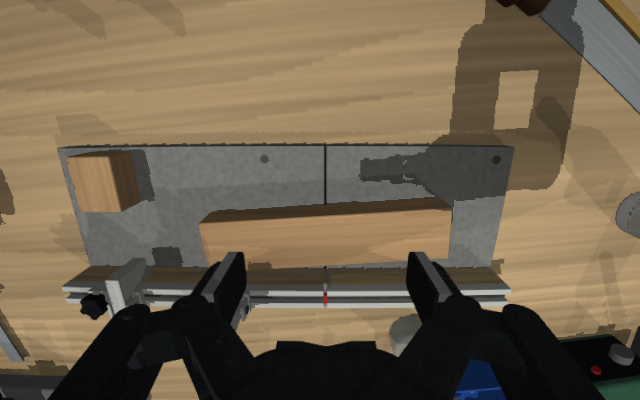

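The wrist view shows the far arm lying over the fence at (125,290) px, and depth confirms it (bar top at z≈90 mm). The near arm is still up at z≈123 mm. The batten spans (200–450, 205–265), with the fingers on either side of the slot line. Next I'll descend in front of it and push.

arm_command(
  rows=[
    [85,[0,0,-0.13],[0,0,0]],
    [85,[0,0,-0.26],[0,0,0]],
    [85,[0,0,-0.38],[0,0,0]],
    [85,[0,0,-0.48],[0,0,0]],
    [85,[0,0,-0.54],[0,0,0]],
    [85,[0,0,-0.572],[0,0,0]],
    [85,[0,0,-0.572],[0,0,0]],
    [85,[0.02,-0.002,-0.572],[0,0,0]],
    [85,[0.04,-0.003,-0.572],[0,0,0]],
  ],
)

```text
time: 6.67
tool_pos: [0.4936, 0.073, 0.0291]
tool_rot: [0.002, 0.041, 0.999, 0.0]
contact_force: [0.5, -0.3, 0.3]
gripper_width: 0.996
grasp_force: 0.0
```

arm_command(
  rows=[
    [85,[0.012,-0.001,0],[0,0,0]],
    [85,[0.024,-0.002,0],[0,0,0]],
    [85,[0.036,-0.003,0],[0,0,0]],
    [85,[0.048,-0.004,0],[0,0,0]],
    [85,[0.06,-0.005,0],[0,0,0]],
    [85,[0.072,-0.006,0],[0,0,0]],
    [85,[0.08,-0.0065,0],[0,0,0]],
    [85,[0.09,-0.007,0],[0,0,0]],
    [85,[0.1,-0.008,0],[0,0,0]],
  ],
)

```text
time: 7.42
tool_pos: [0.5216, 0.0711, 0.0272]
tool_rot: [-0.0, 0.04, 0.999, -0.0]
contact_force: [-1.6, -0.9, 1.5]
gripper_width: 0.995
grasp_force: 1.1
```

arm_command(
  rows=[
    [85,[0.007,-0.001,0],[0,0,0]],
    [85,[0.014,-0.001,0],[0,0,0]],
    [85,[0.02,-0.002,0],[0,0,0]],
    [85,[0.02,-0.002,0],[0,0,0]],
  ],
)

```text
time: 7.75
tool_pos: [0.5281, 0.0705, 0.0273]
tool_rot: [0.0, 0.04, 0.999, -0.0]
contact_force: [-0.4, -0.8, -0.2]
gripper_width: 0.995
grasp_force: 0.0
```

arm_command(
  rows=[
    [85,[0.006,0,0],[0,0,0]],
    [85,[0.012,-0.001,0],[0,0,0]],
    [85,[0.018,-0.001,0],[0,0,0]],
    [85,[0.018,-0.001,0],[0,0,0]],
  ],
)

```text
time: 8.08
tool_pos: [0.5282, 0.0706, 0.0266]
tool_rot: [-0.007, 0.04, 0.999, -0.0]
contact_force: [-18.8, 1.5, 13.1]
gripper_width: 1.002
grasp_force: 9.5
```

```bash
cat > bat.py <<'E'
from h import *
f=grab('top'); P=cloud(f); hsv=cv2.cvtColor(f['color'],cv2.COLOR_RGB2HSV)
w=np.zeros(P.shape[:2],bool); w[145:245,220:425]=1
w=(w&(hsv[...,1]>80)&(hsv[...,0]<25)&(abs(P[...,2]-.056)<.007)).astype(np.uint8)
n,l,s,ce=cv2.connectedComponentsWithStats(w); i=1+np.argmax(s[1:,4])
W=np.array([W2S(onplane(f,u,v,.056))[:2] for v,u in np.argwhere(l==i)],np.float32)
r=cv2.minAreaRect(W); print(s[i],r,'\n',cv2.boxPoints(r)); print(W2S(monitor.state()['tool_pos']))
E
python3 bat.py
```

```text
[324 174  31  23 531] ((17.353527069091797, -47.80117416381836), (61.676719665527344, 85.69412994384766), 0.16223786771297455) 
 [[-13.606033   -5.041602 ]
 [-13.363384  -90.73539  ]
 [ 48.313087  -90.560745 ]
 [ 48.07044    -4.8669586]]
[-23.83124002  49.91991531  26.57529786]
```

The batten is flush (0.16° askew, about 19 N against the fence). I'll back off and move round to the +y end.

arm_command(
  rows=[
    [85,[-0.03,0.002,0],[0,0,0]],
    [85,[-0.066,0.005,0],[0,0,0]],
    [85,[-0.066,0.005,0.12],[0,0,0]],
    [85,[-0.066,0.005,0.25],[0,0,0]],
    [60,[-0.066,0.005,0.343],[0,0,0]],
    [0,[0.05,0.25,0.343],[0,0,0]],
    [0,[0.202,0.568,0.343],[0,0,0]],
    [0,[0.202,0.568,0.343],[0,0,0]],
    [0,[0.202,0.568,0.343],[0,0,0]],
    [0,[0.202,0.568,0.343],[0,0,0]],
    [0,[0.202,0.568,0.343],[0,0,0]],
    [0,[0.202,0.568,0.343],[0,0,0]],
  ],
)

```text
time: 9.13
tool_pos: [0.5938, 0.2415, 0.13]
tool_rot: [0.0, 0.039, 0.999, -0.0]
contact_force: [-0.3, 0.2, 0.1]
gripper_width: -0.002
grasp_force: 0.0
```

```bash
python3 bat.py; python3 -c "
from h import *
f=grab('wrist'); cv2.imwrite('pics/wrist3.png',f['color'][...,::-1])"
```

```text
[ 256  169   99   27 2027] ((17.864105224609375, 49.019248962402344), (62.96488571166992, 279.3707580566406), 0.018901711329817772) 
 [[-13.664417 188.69423 ]
 [-13.572254 -90.6765  ]
 [ 49.392628 -90.65573 ]
 [ 49.300465 188.715   ]]
[ 27.42907895 224.56604463 129.90104183]
```

View pics/wrist3.png

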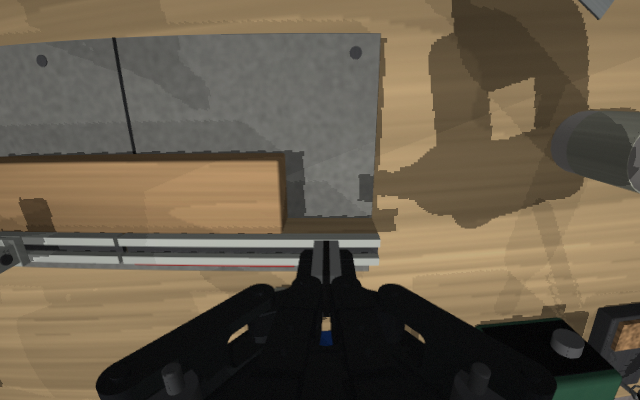

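The wrist view shows the batten's +y end at about (283,160–230) px, flush along the fence, with the closed fingers just past it at (325,255). I'll go down and push along the fence.

arm_command(
  rows=[
    [0,[0,0,-0.1],[0,0,0]],
    [0,[0,0,-0.2],[0,0,0]],
    [0,[0,0,-0.28],[0,0,0]],
    [0,[0,0,-0.317],[0,0,0]],
    [0,[0,0,-0.317],[0,0,0]],
    [0,[-0.003,-0.035,-0.317],[0,0,0]],
    [0,[-0.005,-0.06,-0.317],[0,0,0]],
    [0,[-0.007,-0.08,-0.317],[0,0,0]],
    [0,[-0.008,-0.1,-0.317],[0,0,0]],
    [0,[-0.009,-0.12,-0.317],[0,0,0]],
    [0,[-0.01,-0.14,-0.317],[0,0,0]],
  ],
)

```text
time: 10.15
tool_pos: [0.5917, 0.1986, 0.0368]
tool_rot: [0.002, 0.04, 0.999, 0.001]
contact_force: [1.1, 2.5, 2.8]
gripper_width: -0.003
grasp_force: 1.2
```

arm_command(
  rows=[
    [0,[-0.001,-0.02,0],[0,0,0]],
    [0,[-0.003,-0.04,0],[0,0,0]],
    [0,[-0.004,-0.06,0],[0,0,0]],
    [0,[-0.006,-0.08,0],[0,0,0]],
    [0,[-0.007,-0.1,0],[0,0,0]],
    [0,[-0.008,-0.115,0],[0,0,0]],
    [0,[-0.009,-0.13,0],[0,0,0]],
    [0,[-0.01,-0.14,0],[0,0,0]],
    [0,[-0.011,-0.15,0],[0,0,0]],
    [0,[-0.011,-0.15,0],[0,0,0]],
  ],
)

```text
time: 10.98
tool_pos: [0.587, 0.1529, 0.0348]
tool_rot: [-0.0, 0.04, 0.999, -0.0]
contact_force: [0.8, 0.7, 0.3]
gripper_width: -0.0
grasp_force: 0.0
```

```bash
python3 bat.py
```

```text
[ 289  172   89   28 1844] ((14.931211471557617, -29.072769165039062), (252.31858825683594, 64.48512268066406), 88.72297668457031) 
 [[ -20.11498  -154.48216 ]
 [  44.354126 -155.9193  ]
 [  49.9774     96.336624]
 [ -14.491703   97.77376 ]]
[ 28.00792639 136.84826634  34.74938717]
```

The −y end has swung about 5 mm off the fence and is about 14 mm short of the stop. I'll square it up again, then do the last bit nearer the centreline.

arm_command(
  rows=[
    [0,[0.004,0.05,0],[0,0,0]],
    [0,[0.004,0.05,0.12],[0,0,0]],
    [0,[0.004,0.05,0.25],[0,0,0]],
    [40,[0.004,0.05,0.318],[0,0,0]],
    [85,[-0.15,-0.15,0.318],[0,0,0]],
    [85,[-0.325,-0.35,0.318],[0,0,0]],
    [85,[-0.325,-0.35,0.318],[0,0,0]],
    [85,[-0.325,-0.35,0.318],[0,0,0]],
    [85,[-0.325,-0.35,0.318],[0,0,0]],
    [85,[-0.325,-0.35,0.15],[0,0,0]],
    [85,[-0.325,-0.35,0.0],[0,0,0]],
    [85,[-0.325,-0.35,-0.026],[0,0,0]],
  ],
)

```text
time: 12.03
tool_pos: [0.4871, 0.0494, 0.0231]
tool_rot: [-0.003, 0.04, 0.999, 0.0]
contact_force: [-0.5, 0.1, -1.7]
gripper_width: 0.993
grasp_force: 0.0
```

arm_command(
  rows=[
    [85,[0.02,-0.002,0],[0,0,0]],
    [85,[0.045,-0.004,0],[0,0,0]],
    [85,[0.065,-0.005,0],[0,0,0]],
    [85,[0.08,-0.006,0],[0,0,0]],
    [85,[0.095,-0.008,0],[0,0,0]],
    [85,[0.105,-0.009,0],[0,0,0]],
    [85,[0.115,-0.009,0],[0,0,0]],
    [85,[0.125,-0.01,0],[0,0,0]],
    [85,[0.132,-0.011,0],[0,0,0]],
    [85,[0.132,-0.011,0],[0,0,0]],
  ],
)

```text
time: 12.87
tool_pos: [0.5262, 0.0457, 0.0269]
tool_rot: [-0.005, 0.04, 0.999, 0.0]
contact_force: [-12.8, 0.3, 8.4]
gripper_width: 0.995
grasp_force: 6.3
```

```bash
python3 -c "
from h import *
print(W2S(monitor.state()['tool_pos']))"
```

```text
[-23.78490175  24.98141254  26.87242671]
```

arm_command(
  rows=[
    [85,[-0.03,0.002,0],[0,0,0]],
    [85,[-0.06,0.005,0],[0,0,0]],
    [85,[-0.06,0.005,0.12],[0,0,0]],
    [85,[-0.06,0.005,0.25],[0,0,0]],
    [40,[-0.06,0.005,0.343],[0,0,0]],
    [0,[0.05,0.2,0.343],[0,0,0]],
    [0,[0.167,0.405,0.343],[0,0,0]],
    [0,[0.167,0.405,0.343],[0,0,0]],
    [0,[0.167,0.405,0.343],[0,0,0]],
    [0,[0.167,0.405,0.343],[0,0,0]],
    [0,[0.167,0.405,0.343],[0,0,0]],
    [0,[0.167,0.405,0.25],[0,0,0]],
  ],
)

```text
time: 13.87
tool_pos: [0.5831, 0.1667, 0.1081]
tool_rot: [0.006, 0.04, 0.999, 0.001]
contact_force: [1.2, -0.6, 0.0]
gripper_width: 0.002
grasp_force: 0.0
```

arm_command(
  rows=[
    [0,[0,0,-0.12],[0,0,0]],
    [0,[0,0,-0.2],[0,0,0]],
    [0,[0,0,-0.223],[0,0,0]],
    [0,[0,0,-0.223],[0,0,0]],
    [0,[-0.002,-0.025,-0.223],[0,0,0]],
    [0,[-0.003,-0.04,-0.223],[0,0,0]],
    [0,[-0.004,-0.05,-0.223],[0,0,0]],
    [0,[-0.005,-0.06,-0.223],[0,0,0]],
    [0,[-0.005,-0.07,-0.223],[0,0,0]],
    [0,[-0.005,-0.07,-0.223],[0,0,0]],
  ],
)

```text
time: 14.7
tool_pos: [0.579, 0.1455, 0.0368]
tool_rot: [0.001, 0.041, 0.999, 0.0]
contact_force: [0.6, 1.0, -0.5]
gripper_width: -0.001
grasp_force: 0.4
```

```bash
python3 bat.py
```

```text
[ 292  172   89   26 1799] ((17.678295135498047, -37.960609436035156), (63.22334671020508, 250.92906188964844), 0.09145266562700272) 
 [[ -14.133598   87.45331 ]
 [ -13.733078 -163.47545 ]
 [  49.49019  -163.37453 ]
 [  49.08967    87.55423 ]]
[ 20.30519257 128.73463044  36.25673443]
```

Still straight, with about 6–8 mm to go.

arm_command(
  rows=[
    [0,[0,-0.006,0],[0,0,0]],
    [0,[-0.001,-0.012,0],[0,0,0]],
    [0,[-0.001,-0.018,0],[0,0,0]],
    [0,[-0.001,-0.018,0],[0,0,0]],
  ],
)

```text
time: 15.08
tool_pos: [0.5776, 0.1403, 0.0354]
tool_rot: [-0.0, 0.04, 0.999, -0.0]
contact_force: [0.1, 1.7, 1.5]
gripper_width: -0.0
grasp_force: 0.9
```

arm_command(
  rows=[
    [0,[0,-0.005,0],[0,0,0]],
    [0,[0,-0.008,0],[0,0,0]],
    [0,[0,-0.008,0],[0,0,0]],
  ],
)

```text
time: 15.33
tool_pos: [0.5776, 0.138, 0.0354]
tool_rot: [-0.0, 0.04, 0.999, 0.0]
contact_force: [-0.0, 2.4, 1.4]
gripper_width: -0.001
grasp_force: 1.3
```

arm_command(
  rows=[
    [0,[0,-0.005,0],[0,0,0]],
    [0,[0,-0.009,0],[0,0,0]],
    [0,[0,-0.009,0],[0,0,0]],
  ],
)

```text
time: 15.58
tool_pos: [0.5776, 0.1378, 0.0354]
tool_rot: [0.0, 0.041, 0.999, 0.003]
contact_force: [0.7, 10.9, 0.3]
gripper_width: 0.002
grasp_force: 5.5
```

```bash
python3 bat.py
```

```text
[ 295  172   88   26 1775] ((17.358234405517578, -46.0296630859375), (63.31632995605469, 249.89559936523438), 0.019681856036186218) 
 [[ -14.34285    78.90726 ]
 [ -14.257008 -170.98833 ]
 [  49.05932  -170.96658 ]
 [  48.973476   78.929   ]]
[ 19.94903408 120.86296208  35.41433145]
```

It is butted (11 N, and the end position matches). I'll press it gently against the fence once more to be sure it is flat.

arm_command(
  rows=[
    [0,[0.002,0.025,0],[0,0,0]],
    [0,[0.004,0.05,0],[0,0,0]],
    [0,[0.004,0.05,0.12],[0,0,0]],
    [0,[0.004,0.05,0.25],[0,0,0]],
    [40,[0.004,0.05,0.318],[0,0,0]],
    [85,[-0.15,-0.15,0.318],[0,0,0]],
    [85,[-0.293,-0.289,0.318],[0,0,0]],
    [85,[-0.293,-0.289,0.318],[0,0,0]],
    [85,[-0.293,-0.289,0.318],[0,0,0]],
    [85,[-0.293,-0.289,0.318],[0,0,0]],
    [85,[-0.293,-0.289,0.2],[0,0,0]],
    [85,[-0.293,-0.289,0.08],[0,0,0]],
  ],
)

```text
time: 16.63
tool_pos: [0.4935, 0.0487, 0.0619]
tool_rot: [0.004, 0.04, 0.999, -0.0]
contact_force: [-0.0, 0.1, -0.7]
gripper_width: 0.995
grasp_force: 0.0
```

arm_command(
  rows=[
    [85,[0,0,-0.06],[0,0,0]],
    [85,[0,0,-0.107],[0,0,0]],
    [85,[0,0,-0.107],[0,0,0]],
    [85,[0.04,-0.003,-0.107],[0,0,0]],
    [85,[0.08,-0.006,-0.107],[0,0,0]],
    [85,[0.1,-0.008,-0.107],[0,0,0]],
    [85,[0.11,-0.009,-0.107],[0,0,0]],
    [85,[0.12,-0.01,-0.107],[0,0,0]],
    [85,[0.127,-0.01,-0.107],[0,0,0]],
    [85,[0.127,-0.01,-0.107],[0,0,0]],
  ],
)

```text
time: 17.47
tool_pos: [0.5263, 0.046, 0.0272]
tool_rot: [-0.002, 0.04, 0.999, 0.0]
contact_force: [-5.2, 0.7, 4.6]
gripper_width: 0.997
grasp_force: 2.6
```

arm_command(
  rows=[
    [85,[-0.015,0.001,0],[0,0,0]],
    [85,[-0.05,0.004,0],[0,0,0]],
    [85,[-0.1,0.008,0],[0,0,0]],
    [85,[-0.12,0.01,0.12],[0,0,0]],
    [85,[-0.12,0.01,0.25],[0,0,0]],
    [85,[-0.2,0.1,0.4],[0,0,0]],
    [85,[-0.25,0.4,0.5],[0,0,0]],
    [85,[-0.25,0.6,0.6],[0,0,0]],
    [85,[-0.25,0.6,0.6],[0,0,0]],
    [85,[-0.25,0.6,0.6],[0,0,0]],
    [85,[-0.25,0.6,0.6],[0,0,0]],
  ],
)

```text
time: 18.38
tool_pos: [0.4526, 0.2302, 0.2112]
tool_rot: [0.003, 0.038, 0.999, 0.002]
contact_force: [-1.0, -1.1, 1.1]
gripper_width: 1.0
grasp_force: 0.0
```

```bash
python3 bat.py
python3 - <<'E'
from h import *
f=dict(np.load('pics/top.npz')); P=W2S(cloud(f))
for y0,y1 in((-200,-165),(-75,-40)):
    q=(f['z_map']>0)&(P[...,1]>y0)&(P[...,1]<y1)&(P[...,0]>5)&(P[...,0]<85)&(P[...,2]>70); X=P[q]; print(len(X),np.percentile(X,[2,50,98],axis=0).round(1))
cv2.imwrite('pics/end.png',cv2.resize(f['color'][120:260,200:500,::-1],None,fx=2.6,fy=2.6,interpolation=cv2.INTER_CUBIC))
E
```

```text
[ 284  171   99   27 2042] ((17.67943572998047, -31.0955810546875), (63.2927131652832, 279.52752685546875), 0.05564982444047928) 
 [[ -14.1026535  108.63738  ]
 [ -13.831158  -170.89001  ]
 [  49.461525  -170.82855  ]
 [  49.19003    108.69885  ]]
[-111.9208185   201.95028583  210.443247  ]
180 [[  23.  -199.2   72.3]
 [  53.4 -178.8   90. ]
 [  72.2 -165.8   95.8]]
181 [[ 21.4 -73.7  71.6]
 [ 53.3 -53.4 122.5]
 [ 73.1 -41.  127.3]]
```

View pics/end.png

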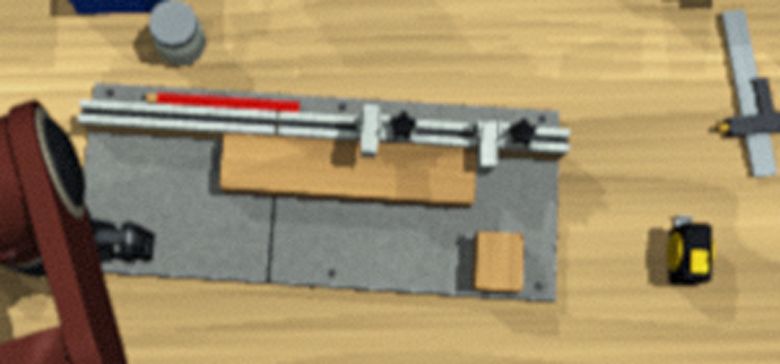

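The end view shows the batten flat on the fence, with its end at (475,185) against the lowered far arm at (488,145). The near arm is up at (370,130), and the offcut and other items haven't moved.

```bash
python3 -c "
from h import *
print(manip.job_done())"
```

```text
the job is handed in; nothing more can be done
None
```

I handed the job in at about 18 s: the far stop is fully down, the batten is flat against the fence and butted against that stop, the near stop is still up, and everything else in view is where it was.

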